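# Snap the retaining clip into the shaft groove

### The job

The pulley on the axle stand needs its retaining clip. Pick up the larger of the two spring clips, press it down sideways over the groove at the free end of the shaft until it snaps fully home, and let go. Leave the smaller clip where it stands.

Things in the scene. Friction and masses are not known exactly. Their poses are not given: they have to be found in the camera images.
- large_clip: Larger spring clip, 75 g, loose, stands on the bench on its two legs, mouth down. Origin midway between the feet, z up. Dark steel tab, 20 (x) by 16 mm (y), from 40 to 78 mm above the origin, on a 30 x 18 mm crown (34 to 40 mm up). Two sprung steel legs, 40 mm over all along x, 18 mm wide along y, round a 28 mm bore along y. Lips 20 mm apart, feet flared to 37 mm. Same when turned half round.
- large_clip_bore (a point): Centre of the larger clip's bore, 20 mm above its feet; axes as the clip's. Holding the tab with the TCP 47 mm above this point keeps the fingertips 8 mm above the crown. Pressing it over the shaft takes 10 to 20 N (more if off centre) over about 22 mm from first touch; home, the crown's underside sits on the groove's floor and the lips have closed under the shaft.
- groove_mid (a point): On the shaft's axis, mid groove, 75 mm above the bench. y along the level shaft, to the pulley and grey bracket; x across; z up. All fixed. Steel shaft 36 mm thick; groove 28 mm thick, 32 mm wide along y. At -y a 16 mm end shoulder; at +y a 10 mm shoulder, then an aluminium pulley 62 mm in diameter from 26 mm. The clip is home with its bore centre here, its y along this y, either way round.
- small_clip: Smaller spring clip of the same form, loose: bore 18.5 mm, about 27 mm over the legs, 50 mm tall, 16 mm wide. Too small for the groove; it must stay where it stands. Origin on the bench midway between its feet, z up.

How it is judged:
At the end, for the whole second after the job is handed in: The larger clip is snapped home in the groove: its bore centre within 5 mm of the shaft's axis across and up, and within 12 mm of the groove's middle along the shaft, its bore in line with the shaft within 15 degrees, at rest and released; the smaller clip is within 20 mm of where it stood (x of large_clip_bore in the frame of groove_mid between -0.005 and 0.005 m and z of large_clip_bore in the frame of groove_mid between -0.005 and 0.005 m and y of large_clip_bore in the frame of groove_mid between -0.012 and 0.012 m and angle between the y axis of large_clip_bore and the y axis of groove_mid, either way round below 0.26 rad and linear speed of large_clip below 0.02 m/s and distance of small_clip from where it was at the start of the episode below 0.02 m); the robot touches nothing.
It fails at once if the smaller clip is moved by more than 20 mm or knocked over (distance of small_clip from where it was at the start of the episode above 0.02 m or angle between small_clip's own z axis and vertical above 0.5 rad).
It also fails if it takes over 38 s, if anything falls off the work surface, if the arm or the gripper's body presses on something with over 40 N, if the wrist force passes 120 N, or if a joint passes its speed limit or range.

### The arm

A 7-joint arm with a two-finger parallel gripper is mounted at the origin on a cart in front of the work surface, level with it; the furniture and walls round the work are solid. World frame = base frame: x ahead of the robot, y to its left, z up, the work surface at z = 0. Lengths are in m, angles in rad, forces in N, time in s.
With the tool pointing down it reaches from about 0.425 to 0.825 m from the base axis. Payload 3.6 kg.
Tool frame: the origin (TCP) lies between the finger pads, 19 mm behind the fingertips; this is the grasp point; z points along the fingers, y is the line along which they close (so a half turn about z gives the same grasp; the last joint's range is limited). The gripper opens to 85 mm and grips with 20 to 120 N. Pads are 22 mm wide; open, the fingers measure 114 mm over their backs; the gripper's body (76 mm by 85 mm) begins 54 mm behind the grasp point. The pads swing forward as they close: fully open they stand 13 mm farther back than shut.
Start: joints at [1.097, 0.615, -0.013, 1.423, 0.008, 1.103, -0.04], TCP at [0.281, -0.586, 0.25] pointing down, gripper open.
Joint ranges: [-3.12, 3.12], [-0.3, 2.06], [-1.34, 1.32], [0.26, 2.42], [-1.36, 4.5], [0.01, 1.98], [-2.84, 2.84]. Speed limits (rad/s): [2.79, 2.79, 3.14, 3.14, 3.14, 3.14, 3.14].

### API

Orientations are given as a unit quaternion [x, y, z, w].
In Python, from cell import ctrl, workorder, grab_frame gives the robot as it stands (ctrl), with the cameras as plain functions and the job (workorder).
- The arm moves only by the shell command python3 nudge.py 'ROWS' [OPENING] [FORCE]. ROWS is a JSON list of rows, 1 to 5 of them, each written [[dx, dy, dz], turn]: dx, dy, dz in m, then a turn about the tool's z in rad; each row shifts and turns the commanded pose from where the row before left it, along the tool's axes as they then stand; what a row does not reach is not made up. A row lasts 1/12 s, in which the tool goes at most 0.0417 m and 0.125 rad, less where a joint would pass 70% of its speed; a pose out of reach is approached as far as the arm can. OPENING is the finger opening in m, set as the command begins (- or left out keeps the last). The fingers move at their own pace and stop on an object; FORCE is the grip in N (left out, the last holds). Time passes only in rows, so rows that do not move let the fingers close. It prints the time, the measured TCP pose, the force, the opening and the grip force at its end. Input that does not fit is refused with a message, and nothing moves.
- ctrl.observe(): the state, without advancing time (a new reading comes with each control period).
- grab_frame(name): name is "scene" or "top" or "wrist"; returns a dict with "pixels" (384x512x3 uint8, red, green, blue), "camera_matrix" (3x3 intrinsics, pixels), "D" ([k1, k2, p1, p2, k3] as OpenCV has them; the pictures are not rectified), "extrinsics" (4x4, takes a point from camera to world coordinates); the wrist camera has in their place "hand_eye" (4x4, takes a point from camera to tool coordinates, whose origin is the TCP and whose axes are the flange's). Camera axes: x right, y up, looking along -z (the intrinsics and any distortion apply to the point x, -y, -z); pixel columns grow to the right and rows downward; lengths in m; the calibration is good to about 2 mm. A picture is of the moment at which its call begins: read the wrist's pose just before it. There is no depth.
- workorder.job_done(): hands the job in; it is judged then, once.
The state is a dict: "time": time; "joint_positions": joint angles; "dq": joint speeds; "joint_efforts": joint torques, N m; "position": TCP position; "orientation": TCP orientation; "ft_force": force on the tool from outside, world axes, zero at the start; "torque": the same for the moment, N m; "gripper_width": finger opening in m; "grip_force": force on a finger pad.
Only numpy, scipy, OpenCV 4.12 (cv2) and the standard library are available. Lean on these libraries where they do the work, as an engineer would, in place of code of your own. Each camera call takes 0.05 s, during which the arm holds its last target. There are 200 camera calls.

## Working session

There is one attempt and no reset: what is moved stays moved. The work goes in short steps, Python scripts to look and compute and a shell command to move; the robot and the scene stay as the last step left them, time stands still between calls to the robot, and variables do not carry over. Pictures are saved under pics/ and viewed, at most 10 in all, crops included, and the job is handed in when it is done.

```bash
ls; mkdir -p pics; cat > h.py <<'E'
import cv2,numpy as np,pickle
from cell import ctrl, workorder, grab_frame
def snap(n,f):
    s=ctrl.observe(); d=grab_frame(n); d={k:(np.array(v) if not isinstance(v,str) else v) for k,v in d.items()}
    d['s']=s; pickle.dump(d,open(f'pics/{f}.pkl','wb')); cv2.imwrite(f'pics/{f}.png',d['pixels'][:,:,::-1]); return d
def load(f): return pickle.load(open(f'pics/{f}.pkl','rb'))
def ext(d):
    if 'extrinsics' in d: return d['extrinsics']
    from scipy.spatial.transform import Rotation as R
    T=np.eye(4);T[:3,:3]=R.from_quat(d['s']['orientation']).as_matrix();T[:3,3]=d['s']['position'];return T@d['hand_eye']
def ray(d,uv):
    p=cv2.undistortPoints(np.array([[uv]],float),d['camera_matrix'],d['D'])[0,0]
    E=ext(d);v=E[:3,:3]@np.array([p[0],-p[1],-1]);return E[:3,3],v/np.linalg.norm(v)
def atz(d,uv,z):
    o,v=ray(d,uv);return o+v*(z-o[2])/v[2]
def proj(d,P):
    E=np.linalg.inv(ext(d));c=(E[:3,:3]@np.atleast_2d(P).T).T+E[:3,3];c=c*[1,-1,-1]
    return cv2.projectPoints(c,np.zeros(3),np.zeros(3),d['camera_matrix'],d['D'])[0][:,0]
def tri(obs):
    A=np.zeros((3,3));b=np.zeros(3)
    for d,uv in obs:
        o,v=ray(d,uv);M=np.eye(3)-np.outer(v,v);A+=M;b+=M@o
    return np.linalg.solve(A,b)
E
python3 - <<'E'
from h import *
a=snap('scene','s0');b=snap('top','t0')
print(a['s'])
for d in(a,b):print(d['extrinsics'].round(3),d['camera_matrix'])
cv2.imwrite('pics/st.png',cv2.resize(np.vstack([a['pixels'],b['pixels']])[:,:,::-1],(400,600)))
E
```

```text
cell.py
nudge.py
pics
{'time': 0.0, 'joint_positions': array([ 1.09650528,  0.61593558, -0.01259967,  1.42491233,  0.00812524,
        1.10340384, -0.04037809]), 'dq': array([ 0.0001494 , -0.00010956,  0.00080978, -0.0003748 , -0.00121986,
        0.00168065,  0.00086541]), 'joint_efforts': array([-3.35184232e-04, -4.69211161e+01,  2.59256121e-01, -1.71034455e+01,
        1.00701276e-02,  9.66739026e-03, -1.58891567e-06]), 'position': array([ 0.28111578, -0.58526436,  0.24882307]), 'orientation': array([ 9.75029519e-01,  2.22071467e-01, -3.23904709e-04, -1.26336200e-03]), 'ft_force': array([-0.38105275,  0.20275351,  0.39921664]), 'torque': array([0.02856666, 0.01498921, 0.00191242]), 'grip_force': 0.0, 'gripper_width': 0.08506097299273326}
[[-0.643  0.473 -0.603 -0.008]
 [-0.766 -0.406  0.499  0.367]
 [-0.009  0.782  0.623  0.612]
 [ 0.     0.     0.     1.   ]] [[495.45302114   0.         255.30628623]
 [  0.         495.45302114 190.74019976]
 [  0.           0.           1.        ]]
[[ 0.02   0.994 -0.104  0.448]
 [-1.     0.021  0.009 -0.061]
 [ 0.011  0.104  0.995  0.93 ]
 [ 0.     0.     0.     1.   ]] [[380.07521743   0.         251.97940534]
 [  0.         380.07521743 195.55204822]
 [  0.           0.           1.        ]]
```

View pics/s0.png

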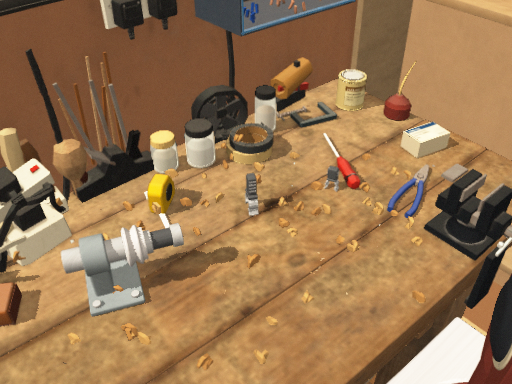

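View pics/t0.png

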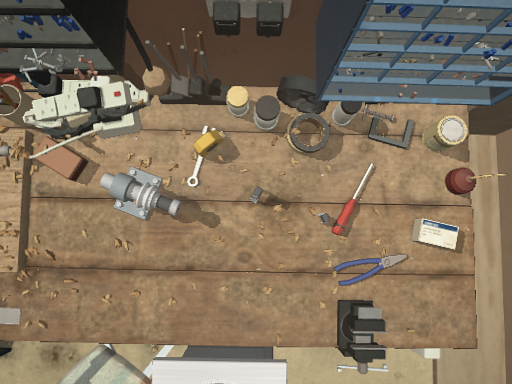

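The large clip is near scene (252,195) / top (257,194). The small one is at scene (331,178) / top (325,218), and the shaft's free end is at scene (178,235) / top (175,207). I'll enlarge these areas.

```bash
python3 - <<'E'
from h import *
a=load('s0');b=load('t0')
def crop(d,u,v,w,h,k):return cv2.resize(d['pixels'][v:v+h,u:u+w,::-1],None,fx=k,fy=k,interpolation=cv2.INTER_CUBIC)
# top row: clip scene(225,165 50x55), shaft scene ; bottom: clip top, shaft top
A=np.hstack([crop(a,225,165,60,60,5),crop(a,100,190,100,60,5)])
B=np.hstack([crop(b,235,170,60,60,5),crop(b,100,160,100,60,5)])
cv2.imwrite('pics/c0.png',np.vstack([A,B]))
E
```

```text
(no output)
```

View pics/c0.png

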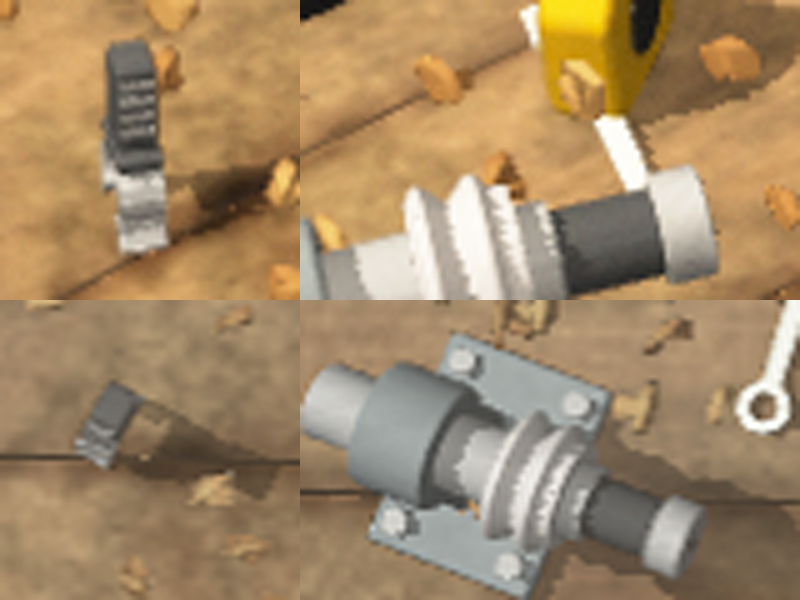

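```bash
python3 - <<'E'
from h import *
a=load('s0');b=load('t0')
S=lambda x,y:(a,(100+(x-300)/5,190+y/5)); T=lambda x,y:(b,(100+(x-300)/5,160+(y-300)/5))
g=tri([S(611,244),T(620,517)]);print('groove',g, 'topz75',atz(*T(620,517),.075),atz(*S(611,244),.075))
L=tri([S(560,252),T(589,507)]);R=tri([S(662,236),T(651,527)]);print(L,R,np.linalg.norm(L-R))
e=tri([S(700,225),T(685,541)]);print('end',e)
c=lambda x,y:(a,(225+x/5,165+y/5)); t=lambda x,y:(b,(235+x/5,170+(y-300)/5))
print('tab top',[atz(*t(*p),.078).round(4) for p in[(112,381),(140,399),(118,434),(90,418),(115,408)]],atz(*c(131,50),.078))
print('small',atz(a,(331,188),0),atz(b,(325,217),.04))
# foot check
print(atz(*c(145,250),0))
print(proj(b,g),proj(a,g))
E
```

```text
groove [0.51424643 0.12726147 0.07565355] topz75 [0.51556196 0.12913806 0.075     ] [0.5132073  0.12554525 0.075     ]
[0.51883643 0.14165542 0.0776722 ] [0.50957623 0.11276938 0.07367256] 0.030596594838459872
end [0.50493797 0.09906689 0.07299711]
tab top [array([ 0.5587, -0.0806,  0.078 ]), array([ 0.5508, -0.0934,  0.078 ]), array([ 0.5347, -0.0837,  0.078 ]), array([ 0.5417, -0.071 ,  0.078 ]), array([ 0.5465, -0.0822,  0.078 ])] [ 0.54753312 -0.08328778  0.078     ]
small [ 0.49162279 -0.24235204  0.        ] [ 0.49417604 -0.24151956  0.04      ]
[ 0.52921971 -0.07347576  0.        ]
[[164.74339794 203.97546576]] [[160.85711149 238.63865746]]
```

```bash
R='x'; python3 nudge.py '[[[0.032, -0.0237, 0], 0], [[0.032, -0.0237, 0], 0], [[0.032, -0.0237, 0], 0], [[0.032, -0.0237, 0], 0], [[0.032, -0.0237, 0], 0]]' && python3 nudge.py '[[[0.032, -0.0237, 0], 0], [[0.032, -0.0237, 0], 0], [[0.032, -0.0237, 0], 0], [[0.032, -0.0237, 0], 0], [[0.032, -0.0237, 0], 0]]' && python3 nudge.py '[[[0.032, -0.0237, 0], 0], [[0.032, -0.0237, 0], 0], [[0.032, -0.0237, 0], 0], [[0.032, -0.0237, 0], 0], [[0, 0, 0], 0]]' && python3 nudge.py '[[[0, 0, 0], -0.118], [[0, 0, 0], -0.118], [[0, 0, 0], -0.118], [[0, 0, 0], -0.118], [[0, 0, 0], -0.118]]'
python3 nudge.py '[[[0, 0, 0], 0], [[0, 0, 0], 0]]'
python3 - <<'E'
from h import *
d=snap('wrist','w1');print(d['hand_eye'].round(3),d['s']['position'],d['s']['orientation'],d['s']['ft_force'])
cv2.imwrite('pics/w1b.png',cv2.resize(d['pixels'][:,:,::-1],(800,600)))
print(proj(d,[[.5468,-.0825,.078],[.5468,-.0825,0]])*800/512)
E
```

```text
time: 0.52
position: [0.3747, -0.4078, 0.2496]
orientation: [0.975, 0.222, -0.0, -0.0]
ft_force: [1.2, 0.4, -0.0]
gripper_width: 0.0854
grip_force: 0.0
time: 0.93
position: [0.4676, -0.2317, 0.2498]
orientation: [0.975, 0.222, -0.0, -0.0]
ft_force: [0.5, -0.6, 0.2]
gripper_width: 0.0855
grip_force: 0.0
time: 1.35
position: [0.5451, -0.0812, 0.2498]
orientation: [0.973, 0.23, 0.002, -0.004]
ft_force: [-0.2, 1.6, 0.5]
gripper_width: 0.0855
grip_force: 0.0
time: 1.77
position: [0.5411, -0.093, 0.2495]
orientation: [0.867, 0.498, -0.001, -0.0]
ft_force: [-0.5, -0.1, 0.2]
gripper_width: 0.0855
grip_force: 0.0
time: 1.93
position: [0.5412, -0.0931, 0.2497]
orientation: [0.869, 0.494, -0.0, -0.0]
ft_force: [-0.6, 0.1, -0.3]
gripper_width: 0.0853
grip_force: 0.0
[[-0.001  0.951  0.308  0.08 ]
 [ 1.     0.001  0.001 -0.   ]
 [ 0.001  0.308 -0.951 -0.124]
 [ 0.     0.     0.     1.   ]] [ 0.54121597 -0.09313931  0.24965469] [ 8.69188515e-01  4.94480625e-01 -3.00850043e-04 -3.82487337e-04] [-0.64527822  0.08625925 -0.33602647]
[[404.0291181  253.72757476]
 [404.25654839 229.91151796]]
```

View pics/w1b.png

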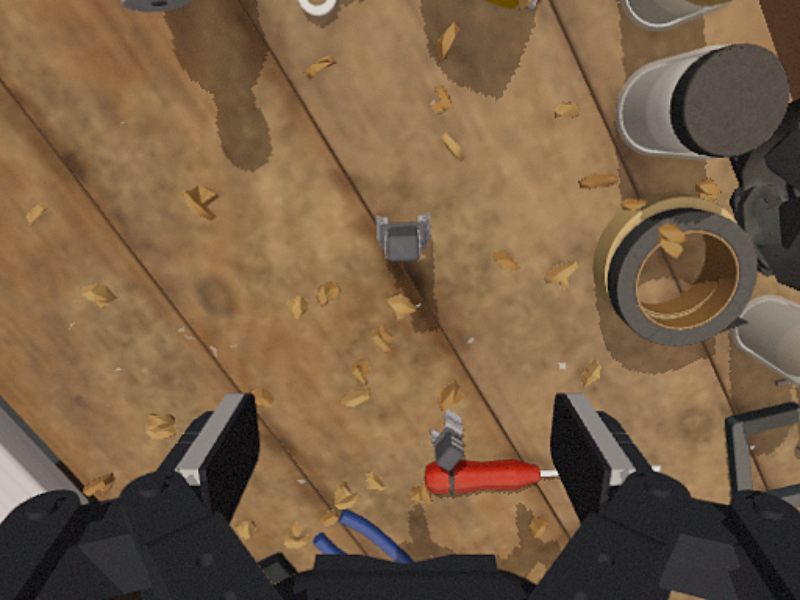

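The large clip's tab top shows at about (404,249) of 800x600, with its edges parallel to the image axes within ~2°. The small clip is at (449,447). The groove is out of view at the top.

```bash
python3 - <<'E'
from h import *
from scipy.spatial.transform import Rotation as R
d=load('w1');k=512/800
im=cv2.resize(d['pixels'][125:185,225:300,::-1],None,fx=8,fy=8,interpolation=cv2.INTER_CUBIC);cv2.imwrite('pics/w1c.png',im)
p=atz(d,(404*k,249*k),.078);print(p)
T=R.from_quat(d['s']['orientation']).as_matrix();print(T.T@(p-d['s']['position']),T[:,:2])
E
```

```text
[ 0.54824819 -0.08003808  0.078     ]
[ 0.01487989 -0.00048437  0.17165309] [[ 5.10977641e-01  8.59593531e-01]
 [ 8.59593991e-01 -5.10977530e-01]
 [-1.44725649e-04 -9.62436237e-04]]
```

View pics/w1c.png

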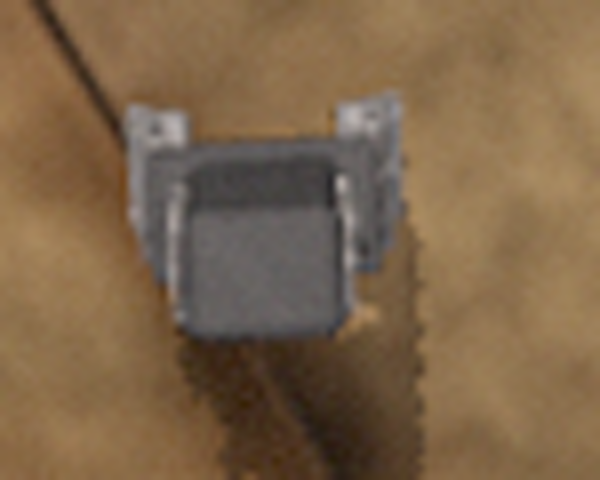

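```bash
python3 nudge.py '[[[0.007, 0, 0.036], 0], [[0.007, 0, 0.036], 0], [[0, 0, 0.036], -0.015], [[0, 0, 0.036], 0], [[0, 0, 0.02], 0]]' && python3 nudge.py '[[[0, 0, 0.018], 0], [[0, 0, 0], 0], [[0, 0, 0], 0], [[0, 0, 0], 0]]'
```

```text
time: 2.4
position: [0.5465, -0.0805, 0.0824]
orientation: [0.865, 0.502, -0.002, -0.002]
ft_force: [0.2, -1.7, -0.1]
gripper_width: 0.0856
grip_force: 0.0
time: 2.73
position: [0.5496, -0.0808, 0.0691]
orientation: [0.865, 0.502, 0.001, 0.001]
ft_force: [0.3, -0.4, 0.4]
gripper_width: 0.0853
grip_force: 0.0
```

```bash
python3 nudge.py '[[[0, 0.001, 0.002], 0], [[0, 0, 0], 0], [[0, 0, 0], 0], [[0, 0, 0], 0], [[0, 0, 0], 0]]' 0.0 100 && python3 nudge.py '[[[0, 0, 0], 0], [[0, 0, 0], 0], [[0, 0, 0], 0], [[0, 0, 0], 0], [[0, 0, 0], 0]]'
python3 - <<'E'
from h import *
snap('wrist','w2');snap('scene','s2')
E
```

```text
time: 3.15
position: [0.5498, -0.0813, 0.0665]
orientation: [0.865, 0.502, 0.0, 0.0]
ft_force: [0.1, -0.5, 0.7]
gripper_width: 0.0253
grip_force: 0.5
time: 3.57
position: [0.5497, -0.0813, 0.0661]
orientation: [0.865, 0.502, 0.0, 0.0]
ft_force: [0.0, 0.5, 0.8]
gripper_width: 0.0185
grip_force: 97.6
```

```bash
python3 nudge.py '[[[0, 0, -0.02], 0], [[0, 0, -0.04], 0], [[0, 0, -0.04], 0], [[0, 0, -0.04], 0], [[0, 0, -0.02], 0]]' && python3 nudge.py '[[[0.0237, -0.03, 0], 0], [[0.0237, -0.03, 0], 0], [[0.0237, -0.03, 0], 0], [[0.0237, -0.03, 0], 0], [[0, 0, 0], -0.105]]' && python3 nudge.py '[[[0, 0, 0], -0.105], [[0, 0, 0], 0], [[0, 0, 0], 0], [[0, 0, 0], 0]]'
python3 - <<'E'
from h import *
d=snap('wrist','w3');e=snap('scene','s3')
A=cv2.resize(d['pixels'][:,:,::-1],(800,600),interpolation=cv2.INTER_CUBIC);cv2.imwrite('pics/w3b.png',A)
E
```

```text
time: 4.08
position: [0.5514, -0.0812, 0.2308]
orientation: [0.865, 0.502, 0.003, 0.002]
ft_force: [0.4, 0.2, -0.5]
gripper_width: 0.0182
grip_force: 97.7
time: 4.5
position: [0.4882, 0.0709, 0.2264]
orientation: [0.833, 0.554, 0.001, -0.003]
ft_force: [-0.5, 0.5, -0.2]
gripper_width: 0.0183
grip_force: 97.8
time: 4.83
position: [0.4922, 0.0598, 0.2258]
orientation: [0.808, 0.589, -0.0, -0.0]
ft_force: [0.1, 0.1, -0.2]
gripper_width: 0.0184
grip_force: 97.7
```

View pics/w3b.png

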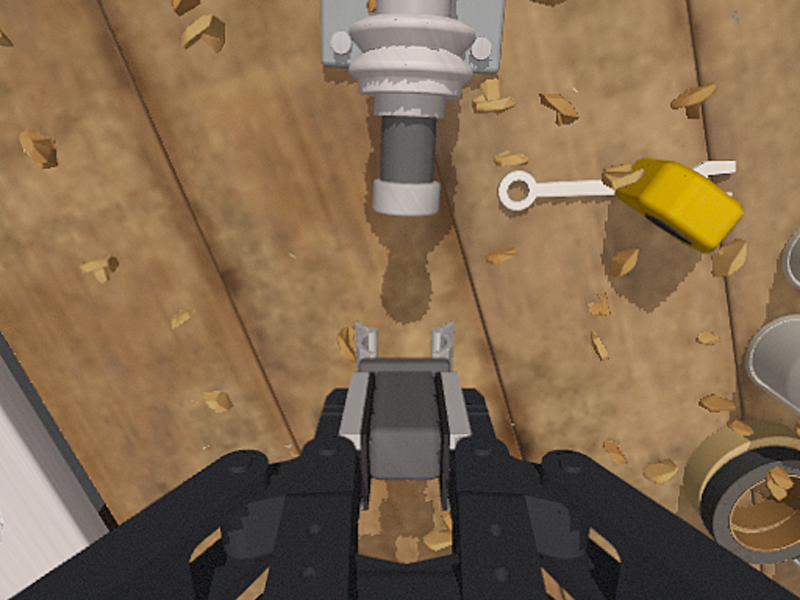

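The shaft runs almost straight up the image: groove from (407,181) to (409,116), end shoulder centred at (406,198), pulley at (411,60). The clip is held square, its feet centred at (405,322).

```bash
python3 - <<'E'
from h import *
from scipy.spatial.transform import Rotation as R
d=load('w3');k=512/800
a=load('s0');b=load('t0')
T=R.from_quat(d['s']['orientation']).as_matrix();p=d['s']['position']
for n,uv,z in [('bot',(406.5,181),.075),('top',(409,116.5),.075),('pul',(411.5,60),.09),('end',(406.5,215),.075)]:
    w=atz(d,np.array(uv)*k,z);print(n,w.round(4),(T.T@(w-p)).round(4))
# groove edges seen as upper surface z=.089
for uv in [(406.5,181),(409,116.5)]:
    w=atz(d,np.array(uv)*k,.089);print(w.round(4),(T.T@(w-p)).round(4))
print('feet',[(T.T@(atz(d,np.array(uv)*k,p[2]-.067)-p)).round(4) for uv in[(357,324),(453,323)]])
print(np.degrees(np.arctan2(T[1,0],T[0,0])))
E
```

```text
bot [0.5104 0.1128 0.075 ] [0.0561 0.0012 0.1508]
top [0.5215 0.143  0.075 ] [0.0882 0.0024 0.1508]
pul [0.53  0.166 0.09 ] [0.1127 0.0034 0.1357]
end [0.505  0.0957 0.075 ] [0.0382 0.0012 0.1508]
[0.5108 0.114  0.089 ] [0.0573 0.0011 0.1368]
[0.5213 0.1426 0.089 ] [0.0878 0.0023 0.1368]
feet [array([ 0.0074, -0.0189,  0.067 ]), array([0.0078, 0.0194, 0.067 ])]
72.14648895923963
```

```bash
python3 nudge.py '[[[0, 0, 0], 0.02], [[0.025, 0, 0], 0], [[0.025, 0, 0.01], 0], [[0.023, 0, 0.02], 0], [[0, 0, 0.02], 0]]' && python3 nudge.py '[[[0, 0, 0.012], 0], [[0, 0, 0], 0], [[0, 0, 0], 0], [[0, 0, 0], 0]]'
python3 - <<'E'
from h import *
d=snap('wrist','w4');e=snap('scene','s4')
k=lambda q,u,v,w,h,s:cv2.resize(q['pixels'][v:v+h,u:u+w,::-1],s,interpolation=cv2.INTER_CUBIC)
cv2.imwrite('pics/m4.png',np.hstack([k(d,160,120,200,264,(400,528)),k(e,90,120,150,198,(400,528))]))
E
```

```text
time: 5.35
position: [0.5177, 0.1361, 0.1766]
orientation: [0.812, 0.584, 0.004, -0.001]
ft_force: [-0.7, 0.6, -0.8]
gripper_width: 0.0186
grip_force: 97.7
time: 5.68
position: [0.5164, 0.1295, 0.1648]
orientation: [0.813, 0.582, 0.001, 0.0]
ft_force: [-1.4, -0.7, -0.4]
gripper_width: 0.0185
grip_force: 97.7
```

View pics/m4.png

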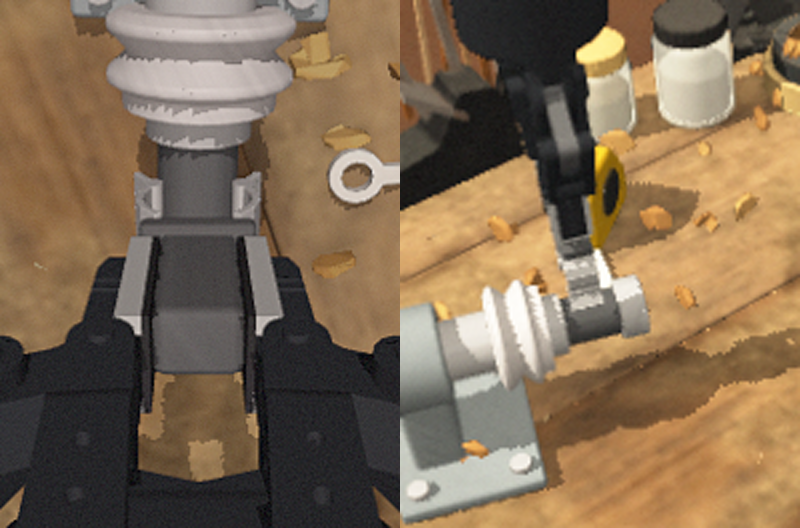

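The clip sits over mid groove: the feet are centred at (198,195) in the left crop, and so is the groove (157–240). I'll press straight down.

```bash
python3 nudge.py '[[[0, 0, 0.015], 0], [[0, 0, 0.005], 0], [[0, 0, 0.004], 0], [[0, 0, 0.004], 0], [[0, 0, 0], 0]]' && python3 nudge.py '[[[0, 0, 0.004], 0], [[0, 0, 0.004], 0], [[0, 0, 0.002], 0], [[0, 0, 0], 0], [[0, 0, 0], 0]]'
```

```text
time: 6.2
position: [0.5163, 0.1298, 0.1363]
orientation: [0.813, 0.582, 0.001, 0.0]
ft_force: [0.5, 0.4, -0.7]
gripper_width: 0.0183
grip_force: 97.8
time: 6.62
position: [0.516, 0.1299, 0.1254]
orientation: [0.813, 0.582, 0.0, -0.0]
ft_force: [2.8, 0.8, -5.2]
gripper_width: 0.0183
grip_force: 97.7
```

```bash
python3 nudge.py '[[[0, 0, 0.002], 0], [[0, 0, 0.002], 0], [[0, 0, 0], 0], [[0, 0, 0], 0]]' && python3 nudge.py '[[[0, 0, 0.001], 0], [[0, 0, 0], 0], [[0, 0, 0], 0]]'
```

```text
time: 6.95
position: [0.5156, 0.1293, 0.1217]
orientation: [0.813, 0.582, -0.0, -0.0]
ft_force: [1.2, -0.2, -3.6]
gripper_width: 0.0186
grip_force: 97.8
time: 7.2
position: [0.5157, 0.1293, 0.1213]
orientation: [0.813, 0.582, -0.0, 0.0]
ft_force: [0.9, -0.0, 1.0]
gripper_width: 0.0181
grip_force: 98.5
```

```bash
python3 nudge.py '[[[0, 0, 0.002], 0], [[0, 0, 0], 0], [[0, 0, 0], 0]]' && python3 nudge.py '[[[0, 0, 0.002], 0], [[0, 0, 0], 0], [[0, 0, 0], 0]]'
python3 - <<'E'
from h import *
d=snap('wrist','w5');e=snap('scene','s5')
k=lambda q,u,v,w,h,s:cv2.resize(q['pixels'][v:v+h,u:u+w,::-1],s,interpolation=cv2.INTER_CUBIC)
cv2.imwrite('pics/m5.png',np.hstack([k(d,160,120,200,264,(400,528)),k(e,120,180,90,119,(400,528))]))
E
```

```text
time: 7.45
position: [0.5157, 0.1294, 0.1212]
orientation: [0.813, 0.582, -0.0, 0.001]
ft_force: [-2.3, -2.1, 13.7]
gripper_width: 0.0185
grip_force: 100.5
time: 7.7
position: [0.5157, 0.1294, 0.121]
orientation: [0.813, 0.582, 0.0, 0.001]
ft_force: [-5.7, -3.1, 25.9]
gripper_width: 0.0186
grip_force: 102.2
```

View pics/m5.png

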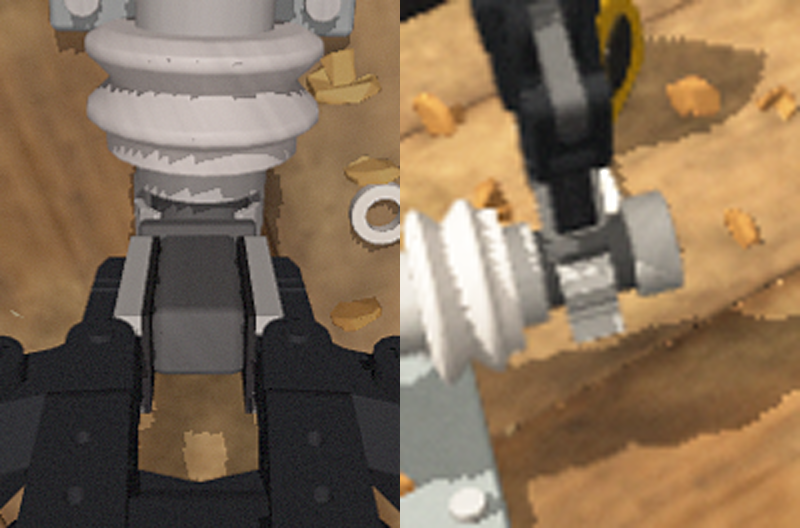

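The clip is stopped hard at TCP z = 0.121. The crown is on the groove floor and the legs reach below the shaft, around (590,320) in the right crop. I'll unload, release and retreat.

```bash
python3 nudge.py '[[[0, 0, -0.004], 0], [[0, 0, 0], 0], [[0, 0, 0], 0], [[0, 0, 0], 0], [[0, 0, 0], 0]]' 0.06 && python3 nudge.py '[[[0, 0, 0], 0], [[0, 0, -0.01], 0], [[0, 0, -0.03], 0], [[0, 0, -0.04], 0], [[0, 0, -0.03], 0]]' && python3 nudge.py '[[[0, 0, -0.02], 0], [[0, 0, 0], 0], [[0, 0, 0], 0]]'
python3 - <<'E'
from h import *
d=snap('wrist','w6');e=snap('scene','s6')
k=lambda q,u,v,w,h,s:cv2.resize(q['pixels'][v:v+h,u:u+w,::-1],s,interpolation=cv2.INTER_CUBIC)
cv2.imwrite('pics/m6.png',np.hstack([k(d,160,60,200,264,(400,528)),k(e,120,180,90,119,(400,528))]))
from scipy.spatial.transform import Rotation as R
T=np.eye(4);g=np.array([.5157,.1294,.074])
print(proj(d,g+[0,0,.058]),proj(e,[g+[0,0,.058],g]))
E
```

```text
time: 8.22
position: [0.5153, 0.1296, 0.1204]
orientation: [0.813, 0.582, -0.001, -0.0]
ft_force: [-0.7, 0.8, -0.1]
gripper_width: 0.0599
grip_force: 0.0
time: 8.63
position: [0.516, 0.13, 0.2337]
orientation: [0.813, 0.582, 0.001, 0.0]
ft_force: [1.0, 0.2, 0.6]
gripper_width: 0.0602
grip_force: 0.0
time: 8.88
position: [0.5162, 0.1298, 0.2527]
orientation: [0.813, 0.582, 0.002, 0.001]
ft_force: [0.0, 0.3, 0.4]
gripper_width: 0.0602
grip_force: 0.0
[[257.9728079  192.85014014]] [[154.21785119 211.4393579 ]
 [159.33721674 239.52300032]]
```

View pics/m6.png

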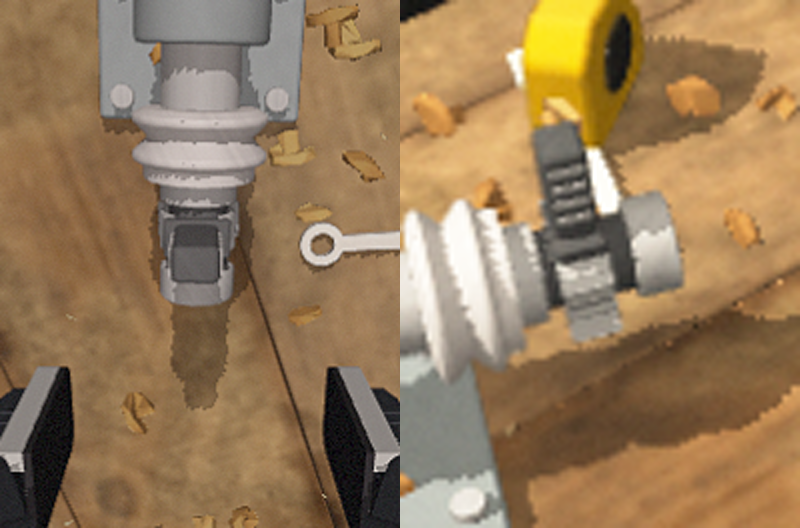

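The clip stands upright and in line with the shaft in mid groove, tab at (195,252) left and (565,180) right, and the gripper is clear. I'm handing in.

```bash
python3 -c "
from cell import ctrl, workorder, grab_frame
print(workorder.job_done())"
```

```text
the job is handed in; nothing more can be done
None
```

The larger clip is pressed fully home in the groove and released, the smaller clip was not touched, and the job was handed in at about 9 s; the hand-in returned no verdict.

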